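Stopper the flask and hold it down in the sprung cradle

TASK

Close the round white flask with the one of the two rubber stoppers that fits its neck, pushed in until its head sits on the rim. Then, keeping the flask upright, set it in the steel ring of the sprung cradle and press it down until the ring is fully down at its stop, so that the reader below can read the flask's tag. The reader needs it held: finish with the gripper still holding the flask pressed down, and do not let go.

Things in the scene. Friction and masses are not known exactly. Their poses are not given: they have to be found in the camera images.
- flask: Loose white plastic round flask with a flat bottom, about 0.15 kg, 100 mm high, standing upright on the worktop. Globe 68 mm in diameter, widest 27.5 mm above the bottom; straight neck 26 mm outside diameter from 62 mm up to the open rim at 100 mm; bore 18 mm in diameter and 36 mm deep. Origin at the centre of its flat underside (40 mm wide), z up along the neck.
- flask_mouth (a point): Centre of the flask's open rim, 100 mm above its underside.
- stopper: Loose black rubber stopper that fits the flask, 30 g, 42 mm high, the slimmer of two of equal height: tapered shank 14 mm in diameter at the foot, 16.5 mm at 24 mm height, then a cylindrical head 22 mm in diameter and 18 mm high. It stands upright on its narrow foot on the worktop. Origin at the centre of the foot, z up to the head. Fully in the neck, the shoulder under its head rests on the rim and its foot is 76 mm above the flask's underside.
- stopper_wide: Loose black rubber stopper of the same shape and 42 mm height but too wide for the flask (shank 23 to 27 mm, head 34 mm in diameter), standing in one of the two stopper places. Origin at the centre of its foot, z up.
- cradle: Fixed sprung ring cradle. Aluminium base plate 90 x 124 x 12 mm with two steel sleeves (34 mm high) 46 mm to either side of the middle along its y axis; a horizontal steel ring slides up and down on them over the middle. Origin at the centre of the plate's underside, z up.
- ring_top (a point): Centre of the ring's upper face; it moves with the ring. 70 mm above the worktop when the ring is up, 50 mm when fully down. The ring is 70 mm outside, 52 mm inside diameter, 10 mm thick. The flask's globe rests on the inner edge, its underside then about 6 mm below this point (64 mm above the worktop with the ring up).
- ring (a joint): How far the ring is pressed down, m: 0 up, 0.020 fully down at the stop. Spring: about 4 N to start moving, about 14 N at the stop (500 N/m); it does not lock, and the flask's own weight does not press it down.
There are look-alikes about, which are no part of the job. Leave any pink look-alike of the flask alone.

How it is judged:
By the outcome, as a careful person would: the job done as asked, in the order asked, and still so for the second after the job is handed in, while the arm keeps its last pose, push and grip.
It also fails if it takes over 54 s, if anything falls off the work surface, if the arm or the gripper's body presses on something with over 40 N, if the wrist force passes 120 N, or if a joint passes its speed limit or range.

ROBOT

A 7-joint arm with a two-finger parallel gripper is mounted at the origin on a cart in front of the work surface, level with it; the furniture and walls round the work are solid. World frame = base frame: x ahead of the robot, y to its left, z up, the work surface at z = 0. Lengths are in m, angles in rad, forces in N, time in s.
With the tool pointing down it reaches from about 0.425 to 1.025 m from the base axis. Payload 9.4 kg.
Tool frame: the origin (TCP) lies midway between the tips of the shut fingers; the grasp point (between the pads) lies 19 mm behind it; z points along the fingers, y is the line along which they close (so a half turn about z gives the same grasp; the last joint's range is limited). The gripper opens to 93 mm and grips with 3 to 60 N. Pads are 15 mm wide; open, the fingers measure 128 mm over their backs; the gripper's body (75 mm by 188 mm) begins 65 mm behind the grasp point.
Start: joints at [1.159, 0.599, -0.003, 1.599, 0.002, 0.943, -0.08], TCP at [0.238, -0.685, 0.219] pointing down, gripper open.
Joint ranges: [-2.57, 2.57], [-0.35, 1.97], [-1.29, 1.29], [0.11, 2.56], [-1.05, 4.19], [0.11, 1.86], [-2.63, 2.63]. Speed limits (rad/s): [2.22, 2.22, 3.01, 3.01, 3.14, 3.14, 3.14].

INTERFACE

Orientations are given as a 3x3 rotation matrix whose columns are the frame's x, y, z axes.
In Python, from cell import robot gives the robot as it stands.
- The arm moves only by the shell command python3 -m pendant 'ROWS'. ROWS is JSON, a list of rows, each a list of 3 entries, a list of its own where there are three numbers: the closure, from -1 (fully open) to 1 (shut), so that 0 is half open, then the shift along the world's x, y, z in cm, then the turn about the world's z in rad. A call has 1 to 12 rows; each row is the pose to reach, as a shift and turn from the pose commanded when the call began; what a row does not reach only later rows make up. A row lasts 1/12 s, in which the tool goes at most 41.7 mm and 7.16 degrees, less where a joint would pass 70% of its speed; a pose out of reach is approached as far as the arm can. A call with a gripper value outside its range is refused whole. The fingers move at their own pace and stop on an object; the grip force is fixed at half the most. Time passes only in rows, so rows that repeat a pose let the fingers close. It gives the time, the measured TCP pose, the force, the opening and the grip force at its end, in the units of the state.
- robot.state(): the state, without advancing time (a new reading comes with each control period).
- robot.camera(name): name is "scene" or "top" or "wrist"; returns the picture (420x560x3 uint8, blue, green, red); there is no depth.
- robot.calibration(name): a dict with "fov_y" (degrees; the focal length in pixels is half the picture's height over the tangent of half this angle, whatever the lens; pixels are square), "cx", "cy" (the principal point, pixels), "R" (3x3) and "t" (3): a world point X has camera coordinates R X + t. Camera axes: x right, y down, z forward; pixel columns grow to the right and rows downward; lengths in m; the calibration is good to about 2 mm. The wrist camera is an equidistant fisheye: a pixel r from the principal point sees the ray r / f radians off the axis. A picture is of the moment at which its call begins: read the wrist's pose just before it. calibration takes no time and is no camera call; for the wrist camera it gives the pose at the moment of the call.
- robot.sign_off(): hands the job in; it is judged then, once.
The state is a dict: "time_s": time; "joint_pos": joint angles; "qd": joint speeds; "joint_torque": joint torques, N m; "tcp_pos": TCP position; "ee_rot": TCP orientation; "force": force on the tool from outside, world axes, zero at the start; "ft_torque": the same for the moment, N m; "finger_gap": opening from 0.0 (shut) to 1.0 (fully open); "grip_force": force on a finger pad.
Only numpy, scipy, OpenCV 4.12 (cv2) and the standard library are available. Lean on these libraries where they do the work, as an engineer would, in place of code of your own. Each camera call takes 0.05 s, during which the arm holds its last target. There are 200 camera calls.

## Working session

There is one attempt and no reset: what is moved stays moved. The work goes in short steps, Python scripts to look and compute and a shell command to move; the robot and the scene stay as the last step left them, time stands still between calls to the robot, and variables do not carry over. Pictures are saved under pics/ and viewed, at most 10 in all, crops included, and the job is handed in when it is done.

```bash
mkdir -p pics; ls; python3 - <<'E'
from cell import robot
import cv2,numpy as np
s=robot.state();print(s['time_s'],s['tcp_pos'],s['ee_rot'],s['finger_gap'])
for n in("scene","top"):
    c=robot.calibration(n);print(n,c)
    cv2.imwrite(f"pics/{n}0.png",robot.camera(n))
E
```

```text
pics
0.0 [ 0.23807413 -0.68428187  0.21774517] [[ 9.44447262e-01  3.28662413e-01 -6.22910212e-04]
 [ 3.28662982e-01 -9.44446197e-01  1.42309752e-03]
 [-1.20586516e-04 -1.54876808e-03 -9.99998793e-01]] 1.0004797027667882
scene {'fov_y': 57.66260021817141, 'cx': 279.75969705362746, 'cy': 207.88021225665452, 'R': array([[-0.83021731, -0.55692196, -0.02402372],
       [-0.19768581,  0.33444327, -0.92144887],
       [ 0.52120968, -0.76025366, -0.38775616]]), 't': array([0.41806712, 0.18320256, 0.69638537])}
top {'fov_y': 56.56054439526219, 'cx': 284.3984054531509, 'cy': 216.82351682848724, 'R': array([[ 0.02577043, -0.99913812, -0.03254089],
       [-0.99267352, -0.02173264, -0.11885699],
       [ 0.11804735,  0.03536548, -0.99237801]]), 't': array([0.04461057, 0.49366028, 1.04942422])}
```

View pics/scene0.png

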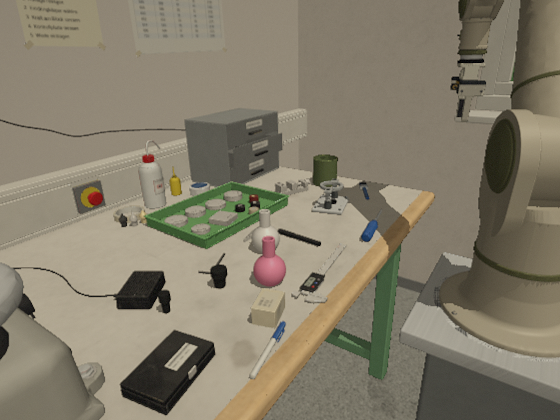

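View pics/top0.png

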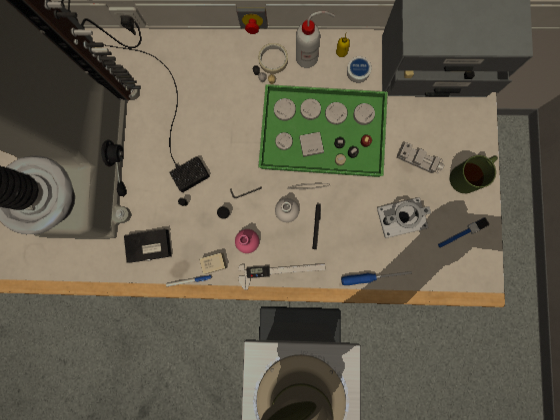

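The scene shows the white flask at scene (265,235) / top (287,210). The pink look-alike is at (268,268) / (247,240) and is to be left alone. There are two stopper candidates: a slim one at scene (165,300) / top (183,202) and a wide one at (219,275) / (223,212). Black caps in the tray at top (340,142) and (353,152), and bits at (257,70), could also be mistaken for stoppers. The cradle is at scene (330,195) / top (403,215). One enlarged crop will confirm the choice.

```bash
python3 - <<'E'
import cv2,numpy as np
t=cv2.imread("pics/top0.png");s=cv2.imread("pics/scene0.png")
def cr(im,x,y,w,h,k):return cv2.resize(im[y:y+h,x:x+w],None,fx=k,fy=k,interpolation=cv2.INTER_CUBIC)
a=np.hstack([cr(s,150,200,100,75,0) if 0 else cr(s,150,250,80,70,4),cr(s,240,200,60,70,4),cr(s,300,170,60,70,4)])
b=np.hstack([cr(t,170,180,80,70,4),cr(t,260,180,60,70,4),cr(t,375,180,60,70,4)])
m=np.vstack([a,b]);print(m.shape);cv2.imwrite("pics/mos.png",m)
E
```

```text
(560, 800, 3)
```

View pics/mos.png

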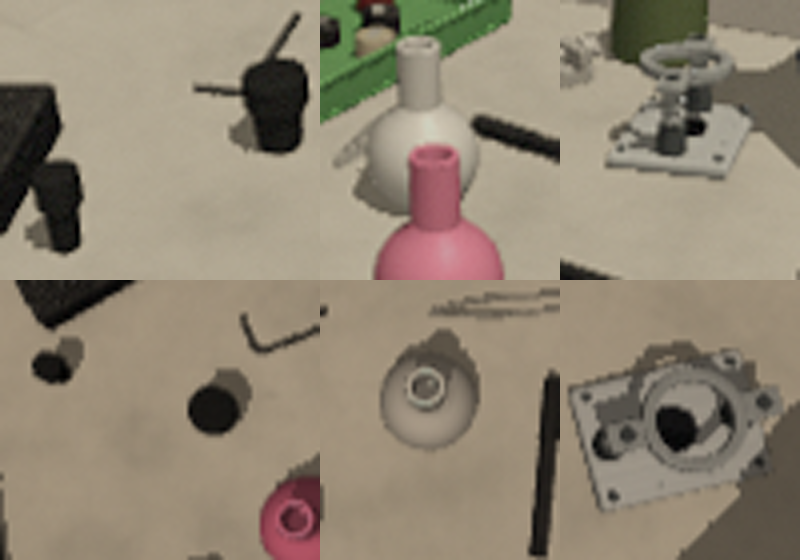

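The slim stopper head is at scene (164.5,291.8) / top (182,201), and the wide one, clearly larger, at (219,267) / (223,212.7). The flask mouth is at (264.8,211) / (286.5,206.8). The ring centre is at (331.8,185.5) / (408.5,215.8).

```bash
cat > h.py <<'E'
from cell import robot
import cv2,numpy as np
def ray(c,uv,fish=False):
    f=210/np.tan(np.radians(c['fov_y']/2)); R=np.array(c['R']);t=np.array(c['t'])
    p=(np.array(uv,float)-[c['cx'],c['cy']])/f
    if fish:
        r=np.hypot(*p); d=np.array([*(p/max(r,1e-9)*np.sin(r)),np.cos(r)])
    else: d=np.array([*p,1.]);d/=np.linalg.norm(d)
    return -R.T@t,R.T@d
def tri(rays):
    A=0;b=0
    for o,d in rays:
        P=np.eye(3)-np.outer(d,d);A=A+P;b=b+P@o
    X=np.linalg.solve(A,b)
    return X,[np.linalg.norm((np.eye(3)-np.outer(d,d))@(X-o))*1e3 for o,d in rays]
def onz(r,z):
    o,d=r;return o+d*(z-o[2])/d[2]
E
python3 - <<'E'
from h import *
cs,ct=robot.calibration("scene"),robot.calibration("top")
for n,a,b in[("slim",(164.5,291.8),(182,201)),("wide",(219,267),(223.2,212.7)),("mouth",(264.8,211),(286.5,206.8)),("ring",(331.8,185.5),(408.5,215.8))]:
    print(n,*tri([ray(cs,a),ray(ct,b)]))
q=lambda x,y:(375+(x-560)/4,180+(y-280)/4)
a,b=[onz(ray(ct,q(*p)),.065) for p in[(627,434),(766,400)]];print((a+b)/2,a-b)
for p in[(390,278),(350,278)]:print(onz(ray(ct,p),0))
w=robot.calibration("wrist");print(w)
E
```

```text
slim [0.52834624 0.34030836 0.04284341] [np.float64(0.7040123008271939), np.float64(0.7040123008272153)]
wide [0.49875811 0.22455191 0.04402464] [np.float64(0.2796708787598583), np.float64(0.27967087875961344)]
mouth [0.51021729 0.04891351 0.099288  ] [np.float64(0.38454979799484484), np.float64(0.3845497979946526)]
ring [ 0.49818579 -0.27365198  0.06512266] [np.float64(0.047277452899871494), np.float64(0.04727745289979756)]
[ 0.50241831 -0.27534641  0.065     ] [-0.02469328  0.09143747  0.        ]
[ 0.33200164 -0.23926637  0.        ]
[ 0.32903146 -0.12915336  0.        ]
{'fov_y': 65.70646984690485, 'cx': 281.5663399369913, 'cy': 210.45330072155215, 'R': array([[ 0.32793347, -0.94469985, -0.00135623],
       [-0.91229261, -0.3170561 ,  0.25922503],
       [-0.24531985, -0.08377129, -0.965816  ]]), 't': array([-0.72420857, -0.0297905 ,  0.39014856])}
```

```bash
python3 -m pendant '[[-0.4,[31,35,2],-0.4],[-0.4,[31,35,2],-0.4],[-0.4,[31,35,2],-0.4],[-0.4,[31,35,2],-0.4],[-0.4,[31,35,2],-0.4],[-0.4,[31,35,2],-0.4],[-0.4,[31,35,2],-0.4],[-0.4,[31,35,2],-0.4],[-0.4,[31,35,2],-0.4],[-0.4,[31,35,2],-0.4],[-0.4,[31,35,2],-0.4],[-0.4,[31,35,2],-0.4]]'
```

```text
time_s: 1.1
tcp_pos: [0.5535, -0.3274, 0.2384]
ee_rot: [[0.998, -0.057, 0.002], [-0.057, -0.998, 0.003], [0.002, -0.003, -1.0]]
force: [-0.2, 0.3, -0.2]
finger_gap: 0.7
grip_force: 0.0
```

```bash
python3 -m pendant '[[-0.4,[-1,40,-2],0],[-0.4,[-1,40,-2],0],[-0.4,[-1,40,-2],0],[-0.4,[-1,40,-2],0],[-0.4,[-1,40,-2],0],[-0.4,[-1,40,-2],0],[-0.4,[-1,40,-2],0],[-0.4,[-1,40,-2],0],[-0.4,[-1,40,-2],0],[-0.4,[-1,40,-2],0],[-0.4,[-2,44,-3],0],[-0.4,[-2,48,-4],0]]' && python3 -m pendant '[[-0.4,[-0.5,19,-7],-0.08],[-0.4,[-0.5,19,-7],-0.08],[-0.4,[-0.5,19,-7],-0.08],[-0.4,[-0.5,19,-7],-0.08],[-0.4,[-0.5,19,-7],-0.08],[-0.4,[-0.5,19,-7],-0.08],[-0.4,[-0.5,19,-7],-0.08],[-0.4,[-0.5,19,-7],-0.08]]'; python3 - <<'E'
from h import *
c=robot.calibration("wrist");im=robot.camera("wrist");np.save("w1.npy",c,allow_pickle=True);cv2.imwrite("pics/w1.png",im);print(c['t'],robot.state()['joint_pos'])
E
```

```text
time_s: 2.1
tcp_pos: [0.5269, 0.1457, 0.1987]
ee_rot: [[0.998, -0.066, -0.0], [-0.066, -0.998, -0.0], [-0.0, 0.0, -1.0]]
force: [0.4, -0.3, -0.8]
finger_gap: 0.701
grip_force: 0.0
time_s: 2.77
tcp_pos: [0.5231, 0.334, 0.1283]
ee_rot: [[0.989, -0.145, -0.001], [-0.145, -0.989, -0.001], [-0.0, 0.001, -1.0]]
force: [-0.7, -0.2, -0.5]
finger_gap: 0.701
grip_force: 0.0
[0.40652023 0.44586965 0.42492818] [-0.69771112  0.58295457  0.05812362  1.92644393 -0.05270884  0.63431491
 -2.32414923]
```

View pics/w1.png

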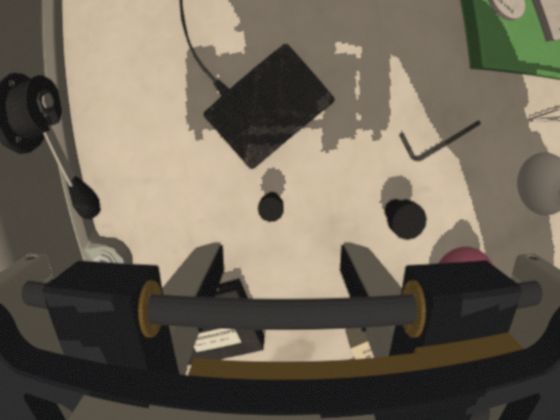

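The stopper head is at about (271,204), and the wide one is at (407,217). The fingers are at (222,250) and (345,250).

```bash
python3 - <<'E'
from h import *
c=np.load("w1.npy",allow_pickle=True).item();im=cv2.imread("pics/w1.png")
print("cam",-c['R'].T@c['t'])
m=(im[185:235,245:300].max(2)<45).astype(np.uint8);ys,xs=np.nonzero(m);print(xs.min()+245,xs.max()+245,ys.min()+185,ys.max()+185)
for y in range(ys.min(),ys.max()+1):
    x=xs[ys==y];print(y+185,x.min()+245,x.max()+245,end='; ')
cs,ct=robot.calibration("scene"),robot.calibration("top")
for p in[(271,204),(271,203)]:
    print(onz(ray(c,p,1),.042),tri([ray(c,p,1),ray(cs,(164.5,291.8)),ray(ct,(182,201))]))
print("wide",onz(ray(c,(407,217),1),.042))
E
```

```text
cam [0.59432164 0.32397987 0.29400891]
260 281 193 219
193 269 274; 194 267 276; 195 266 276; 196 265 277; 197 264 278; 198 263 278; 199 262 279; 200 262 280; 201 262 281; 202 261 281; 203 261 281; 204 261 281; 205 260 281; 206 260 281; 207 260 281; 208 261 281; 209 260 281; 210 261 281; 211 260 281; 212 261 280; 213 261 279; 214 262 279; 215 263 277; 216 263 278; 217 264 276; 218 266 275; 219 269 273; [0.53378373 0.34098844 0.042     ] (array([0.53077291, 0.34035567, 0.04060995]), [np.float64(2.713216209945574), np.float64(2.171850000829452), np.float64(1.931162972215055)])
[0.53459607 0.34086233 0.042     ] (array([0.53113568, 0.34028022, 0.0402825 ]), [np.float64(3.062179472762139), np.float64(2.3388487174614943), np.float64(2.286884580042438)])
wide [0.50600402 0.22874054 0.042     ]
```

```bash
python3 - <<'E'
from h import *
c=np.load("w1.npy",allow_pickle=True).item()
cs,ct=robot.calibration("scene"),robot.calibration("top")
print(onz(ray(c,(271,209),1),.042),tri([ray(c,(271,209),1),ray(cs,(164.5,291.8)),ray(ct,(182,201))]))
E
```

```text
[0.52970322 0.3416227  0.042     ] (array([0.5289675 , 0.34072952, 0.04227659]), [np.float64(1.1808469141120674), np.float64(1.361174449275998), np.float64(0.2589737005939104)])
```

```bash
python3 -m pendant '[[-0.4,[0.6,0.7,-4],0],[-0.4,[0.6,0.7,-7],0],[-0.4,[0.6,0.7,-9],0],[-0.4,[0.6,0.7,-10.1],0],[-0.4,[0.6,0.7,-10.1],0],[-0.4,[0.6,0.7,-10.1],0]]'
```

```text
time_s: 3.32
tcp_pos: [0.5299, 0.3409, 0.0283]
ee_rot: [[0.989, -0.146, 0.0], [-0.146, -0.989, -0.0], [0.0, 0.0, -1.0]]
force: [0.1, -0.2, -0.1]
finger_gap: 0.7
grip_force: 0.0
```

```bash
python3 -m pendant '[[1,[0,0,0],0],[1,[0,0,0],0],[1,[0,0,0],0],[1,[0,0,0],0],[1,[0,0,0],0],[1,[0,0,0],0],[1,[0,0,0],0],[1,[0,0,0],0],[1,[0,0,0],0],[1,[0,0,0],0]]'
```

```text
time_s: 4.15
tcp_pos: [0.5293, 0.3421, 0.0278]
ee_rot: [[0.989, -0.145, 0.0], [-0.145, -0.989, 0.0], [0.0, -0.0, -1.0]]
force: [-0.3, -0.4, 1.8]
finger_gap: 0.223
grip_force: 30.0
```

```bash
python3 -m pendant '[[1,[0,0,4],0],[1,[0,0,8],0],[1,[0,0,12],0],[1,[0,-3,14],0],[1,[-2,-29,14],0.1],[1,[-2,-29,14],0.1],[1,[-2,-29,14],0.1],[1,[-2,-29,14],0.1],[1,[-2,-29,14],0.1],[1,[-2,-29,14],0.1],[1,[-2,-29,14],0.1],[1,[-2,-29,14],0.1]]' && python3 -m pendant '[[1,[0,0,0],0],[1,[0,0,0],0],[1,[0,0,0],0]]'; python3 - <<'E'
from h import *
c=robot.calibration("wrist");im=robot.camera("wrist");np.save("w2.npy",c,allow_pickle=True);cv2.imwrite("pics/w2.png",im)
for n in("scene","top"): cv2.imwrite(f"pics/{n}2.png",robot.camera(n))
s=robot.state();print(s['tcp_pos'],s['grip_force'],s['finger_gap'])
X=robot.state()['tcp_pos']
cs,ct=robot.calibration("scene"),robot.calibration("top")
a=cv2.imread("pics/scene2.png");b=cv2.imread("pics/top2.png")
k=lambda i,x,y,w,h,f:cv2.resize(i[y:y+h,x:x+w],None,fx=f,fy=f,interpolation=cv2.INTER_CUBIC)
cv2.imwrite("pics/m2.png",np.hstack([k(a,220,150,90,120,5),k(im,205,150,70*2,240,2.5)]))
E
```

```text
time_s: 5.15
tcp_pos: [0.5086, 0.0478, 0.1678]
ee_rot: [[0.999, -0.051, -0.001], [-0.051, -0.999, -0.001], [-0.001, 0.001, -1.0]]
force: [-0.6, -0.0, -0.5]
finger_gap: 0.229
grip_force: 30.0
time_s: 5.4
tcp_pos: [0.5094, 0.0539, 0.1676]
ee_rot: [[0.999, -0.043, 0.0], [-0.043, -0.999, 0.001], [-0.0, -0.001, -1.0]]
force: [0.2, 0.3, -0.0]
finger_gap: 0.225
grip_force: 30.0
[0.509271   0.05331349 0.16756367] 29.996948840562254 0.22355942282875554
```

View pics/m2.png

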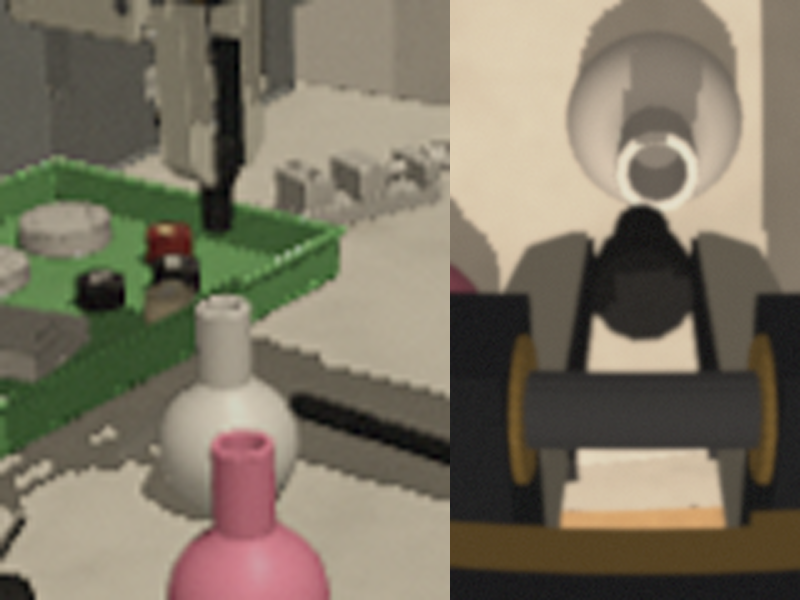

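In the wrist view the mouth centre is at (287.8,218.4) and the stopper foot at about (281.4,242.4). In the scene view the mouth is at (264.6,210.6) and the foot at (263.4,194.3). The stopper hangs straight.

```bash
python3 - <<'E'
from h import *
c=np.load("w2.npy",allow_pickle=True).item();cs,ct=robot.calibration("scene"),robot.calibration("top")
print("mouth w",onz(ray(c,(287.8,218.4),1),.1),"tri",tri([ray(c,(287.8,218.4),1),ray(cs,(264.6,210.6)),ray(ct,(286.5,206.8))]))
print("foot w",onz(ray(c,(281.4,242.4),1),.1398),"tri",tri([ray(c,(281.4,242.4),1),ray(cs,(263.4,194.3))]))
X=np.array([.5093,.0533,.1398])
for n,q in(("cs",cs),("w",c)):
    p=q['R']@X+q['t'];f=210/np.tan(np.radians(q['fov_y']/2))
    r=np.hypot(p[0],p[1]);k=f*p[:2]/p[2] if n=="cs" else f*np.arctan2(r,p[2])*p[:2]/r
    print(n,"pred foot px",k+[q['cx'],q['cy']])
E
```

```text
mouth w [0.51234549 0.04928364 0.1       ] tri (array([0.51110181, 0.04893053, 0.09957968]), [np.float64(1.1288632607832885), np.float64(0.7935688895432552), np.float64(0.6244103340133618)])
foot w [0.50838397 0.05421082 0.1398    ] tri (array([0.50883487, 0.05374597, 0.14238028]), [np.float64(0.6450334867241866), np.float64(0.645033486724187)])
cs pred foot px [263.12691159 195.35380045]
w pred foot px [282.77274239 240.9929749 ]
```

```bash
python3 -m pendant '[[1,[0.3,-0.5,-1],0],[1,[0.3,-0.5,-2],0],[1,[0.3,-0.5,-3],0],[1,[0.3,-0.5,-3.2],0],[1,[0.3,-0.5,-3.2],0],[1,[0.3,-0.5,-3.2],0]]'; python3 - <<'E'
from h import *
c=robot.calibration("wrist");im=robot.camera("wrist");np.save("w3.npy",c,allow_pickle=True);cv2.imwrite("pics/w3.png",im)
a=robot.camera("scene");cv2.imwrite("pics/scene3.png",a)
print(robot.state()['tcp_pos'])
k=lambda i,x,y,w,h,f:cv2.resize(i[y:y+h,x:x+w],None,fx=f,fy=f,interpolation=cv2.INTER_CUBIC)
cv2.imwrite("pics/m3.png",np.hstack([k(a,240,180,50,60,8),k(im,250,190,66,80,6)]))
E
```

```text
time_s: 6.05
tcp_pos: [0.512, 0.0469, 0.1352]
ee_rot: [[0.999, -0.045, -0.001], [-0.045, -0.999, -0.0], [-0.001, 0.0, -1.0]]
force: [-0.6, -1.4, -0.6]
finger_gap: 0.226
grip_force: 30.0
[0.51233461 0.0469505  0.13580892]
```

View pics/m3.png

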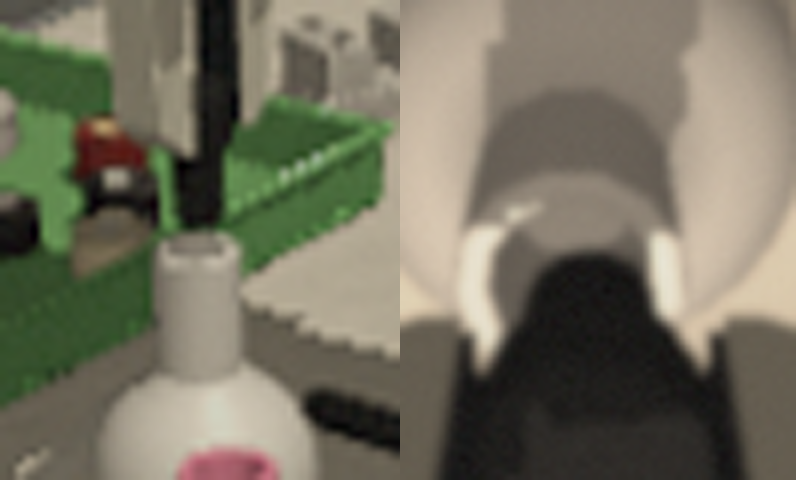

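The foot sits about 1.7 mm to the -y side: in the wrist view its centre column is 584 against the rim's 569. In the scene view it is within 0.5 mm. I'll settle, correct and lower.

```bash
python3 -m pendant '[[1,[0,0.1,0],0],[1,[0,0.1,0],0],[1,[0,0.1,0],0],[1,[0,0.1,0],0],[1,[0,0.1,0],0],[1,[0,0.1,0],0]]'
```

```text
time_s: 6.65
tcp_pos: [0.5122, 0.0479, 0.1358]
ee_rot: [[0.999, -0.045, 0.0], [-0.045, -0.999, 0.0], [0.0, -0.0, -1.0]]
force: [0.6, -0.1, 0.0]
finger_gap: 0.224
grip_force: 30.0
```

```bash
python3 -m pendant '[[1,[0,0.1,0],0],[1,[0,0.1,-0.4],0],[1,[0,0.1,-0.8],0],[1,[0,0.1,-1.2],0],[1,[0,0.1,-1.6],0],[1,[0,0.1,-1.6],0],[1,[0,0.1,-1.6],0]]'
```

```text
time_s: 7.23
tcp_pos: [0.512, 0.0489, 0.1192]
ee_rot: [[0.999, -0.045, -0.001], [-0.045, -0.999, -0.0], [-0.001, 0.0, -1.0]]
force: [0.4, -0.6, -1.3]
finger_gap: 0.224
grip_force: 30.0
```

No contact force, so the foot is in the bore. I'll go on slowly.

```bash
python3 -m pendant '[[1,[0,0,-0.3],0],[1,[0,0,-0.6],0],[1,[0,0,-0.9],0],[1,[0,0,-1.1],0],[1,[0,0,-1.3],0],[1,[0,0,-1.4],0],[1,[0,0,-1.4],0]]'
```

```text
time_s: 7.82
tcp_pos: [0.5121, 0.0489, 0.1054]
ee_rot: [[0.999, -0.045, -0.0], [-0.045, -0.999, -0.0], [-0.0, 0.0, -1.0]]
force: [0.1, 0.2, 0.1]
finger_gap: 0.225
grip_force: 30.0
```

```bash
python3 -m pendant '[[1,[0,0,-0.1],0],[1,[0,0,-0.2],0],[1,[0,0,-0.25],0],[1,[0,0,-0.25],0],[1,[0,0,-0.25],0]]'
```

```text
time_s: 8.23
tcp_pos: [0.5124, 0.049, 0.1036]
ee_rot: [[0.999, -0.045, 0.001], [-0.045, -0.999, 0.0], [0.001, -0.0, -1.0]]
force: [-0.6, -0.9, 4.4]
finger_gap: 0.223
grip_force: 30.0
```

```bash
python3 -m pendant '[[-0.2,[0,0,0],0],[-0.2,[0,0,0],0],[-0.2,[0,0,0],0],[-0.2,[0,0,0],0],[-0.2,[0,0,2],0],[-0.2,[0,0,3.5],0],[1,[0,0,3.5],0],[1,[0,0,3.5],0],[1,[0,0,3.5],0],[1,[0,0,3.5],0],[1,[0,0,3.5],0],[1,[0,0,3.5],0]]'; python3 -m pendant '[[1,[0,0,-0.5],0],[1,[0,0,-1],0],[1,[0,0,-1.5],0],[1,[0,0,-1.8],0],[1,[0,0,-1.9],0],[1,[0,0,-2],0],[1,[0,0,-2],0]]'
```

```text
time_s: 9.23
tcp_pos: [0.5119, 0.0489, 0.1376]
ee_rot: [[0.999, -0.045, -0.001], [-0.045, -0.999, -0.0], [-0.001, 0.0, -1.0]]
force: [-0.4, 0.5, 0.5]
finger_gap: 0.221
grip_force: 0.0
time_s: 9.82
tcp_pos: [0.5123, 0.049, 0.1183]
ee_rot: [[0.999, -0.045, 0.0], [-0.045, -0.999, 0.0], [0.0, -0.0, -1.0]]
force: [-0.4, -0.3, 2.2]
finger_gap: 0.006
grip_force: 1.2
```

```bash
python3 -m pendant '[[1,[0,0,-0.2],0],[1,[0,0,-0.3],0],[1,[0,0,-0.4],0],[1,[0,0,-0.4],0]]'; python3 -m pendant '[[1,[0,0,2],0],[-0.2,[0,0,4],0],[-0.2,[0,0,5],0],[-0.2,[0,0,5],0],[-0.2,[0,0,5],0],[-0.2,[0,0,5],0]]'; python3 - <<'E'
from h import *
c=robot.calibration("wrist");im=robot.camera("wrist");np.save("w4.npy",c,allow_pickle=True)
a=robot.camera("scene");b=robot.camera("top");cv2.imwrite("pics/scene4.png",a);cv2.imwrite("pics/w4.png",im)
k=lambda i,x,y,w,h,f:cv2.resize(i[y:y+h,x:x+w],None,fx=f,fy=f,interpolation=cv2.INTER_CUBIC)
cv2.imwrite("pics/m4.png",np.hstack([k(a,240,180,50,75,8),k(im,220,150,120,180,600/180)]))
E
```

```text
time_s: 10.15
tcp_pos: [0.5147, 0.0493, 0.1178]
ee_rot: [[0.999, -0.046, 0.006], [-0.046, -0.999, 0.001], [0.006, -0.002, -1.0]]
force: [-5.5, -1.1, 46.5]
finger_gap: 0.01
grip_force: 22.9
time_s: 10.65
tcp_pos: [0.5118, 0.0489, 0.1634]
ee_rot: [[0.999, -0.045, -0.001], [-0.045, -0.999, -0.0], [-0.001, 0.0, -1.0]]
force: [0.1, -0.4, 0.2]
finger_gap: 0.314
grip_force: 0.0
```

View pics/m4.png

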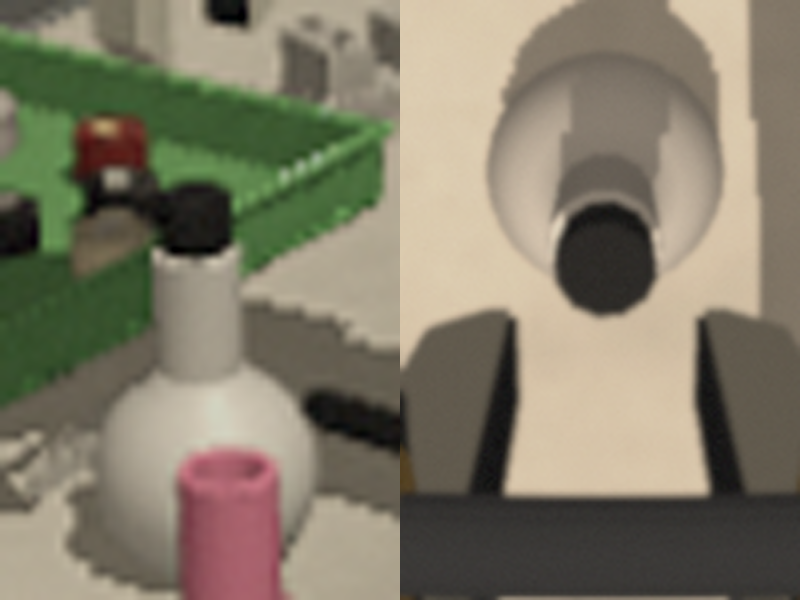

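The stopper is seated with its head on the rim, in the scene view at (264,208). In the wrist view its head is at (281.5,227.4). Next I'll grasp the neck.

```bash
python3 -c "
from h import *
c=np.load('w4.npy',allow_pickle=True).item();print(onz(ray(c,(281.5,227.4),1),.118))"
python3 -m pendant '[[-0.2,[0,0,-2],0],[-0.2,[0,0,-4],0],[-0.2,[0,0,-6],0],[-0.2,[0,0,-8],0],[-0.2,[0,0,-9.2],0],[-0.2,[0,0,-9.8],0],[-0.2,[0,0,-9.8],0],[-0.2,[0,0,-9.8],0]]'
```

```text
[0.51500012 0.04896133 0.118     ]
time_s: 11.47
tcp_pos: [0.5121, 0.0489, 0.066]
ee_rot: [[0.999, -0.045, -0.001], [-0.045, -0.999, -0.0], [-0.001, 0.0, -1.0]]
force: [0.4, 0.7, -0.3]
finger_gap: 0.601
grip_force: 0.0
```

```bash
python3 -m pendant '[[-0.2,[0.15,0,0],0],[1,[0.15,0,0],0],[1,[0.15,0,0],0],[1,[0.15,0,0],0],[1,[0.15,0,0],0],[1,[0.15,0,0],0],[1,[0.15,0,0],0],[1,[0.15,0,0],0],[1,[0.15,0,0],0]]'
```

```text
time_s: 12.22
tcp_pos: [0.5138, 0.0491, 0.0664]
ee_rot: [[0.999, -0.045, 0.0], [-0.045, -0.999, 0.0], [0.0, -0.0, -1.0]]
force: [0.1, 1.1, 4.5]
finger_gap: 0.281
grip_force: 30.0
```

```bash
python3 -m pendant '[[1,[0,0,1.5],0],[1,[0,0,4],0],[1,[0,0,8],0],[1,[0,0,11],0],[1,[-1,-3,12],0],[1,[-1,-6,12],0],[1,[-1,-10,12],0],[1,[-1,-14,12],0],[1,[-1,-18,12],0],[1,[-1,-22,12],0],[1,[-1,-25,12],0],[1,[-1,-25,12],0]]'; python3 -m pendant '[[1,[0,0,0],0],[1,[0,0,0],0],[1,[0,0,0],0]]'; python3 - <<'E'
from h import *
c=robot.calibration("wrist");im=robot.camera("wrist");np.save("w5.npy",c,allow_pickle=True);cv2.imwrite("pics/w5.png",im)
cs,ct=robot.calibration("scene"),robot.calibration("top")
print(onz(ray(ct,(408.5,215.8)),.07),onz(ray(cs,(331.8,185.5)),.07))
a=robot.camera("scene")
k=lambda i,x,y,w,h,f:cv2.resize(i[y:y+h,x:x+w],None,fx=f,fy=f,interpolation=cv2.INTER_CUBIC)
cv2.imwrite("pics/m5.png",np.hstack([k(a,285,130,80,120,5),k(im,200,100,160,240,2.5)]))
E
```

```text
time_s: 13.22
tcp_pos: [0.5024, -0.2084, 0.1859]
ee_rot: [[0.999, -0.054, -0.0], [-0.054, -0.999, -0.003], [-0.0, 0.003, -1.0]]
force: [0.6, -0.2, -1.6]
finger_gap: 0.277
grip_force: 30.0
time_s: 13.47
tcp_pos: [0.5036, -0.1996, 0.1859]
ee_rot: [[0.999, -0.043, -0.001], [-0.043, -0.999, 0.001], [-0.001, -0.001, -1.0]]
force: [-0.3, 0.2, -2.6]
finger_gap: 0.277
grip_force: 30.0
[ 0.49760121 -0.27225763  0.07      ] [ 0.49207141 -0.26128676  0.07      ]
```

View pics/m5.png

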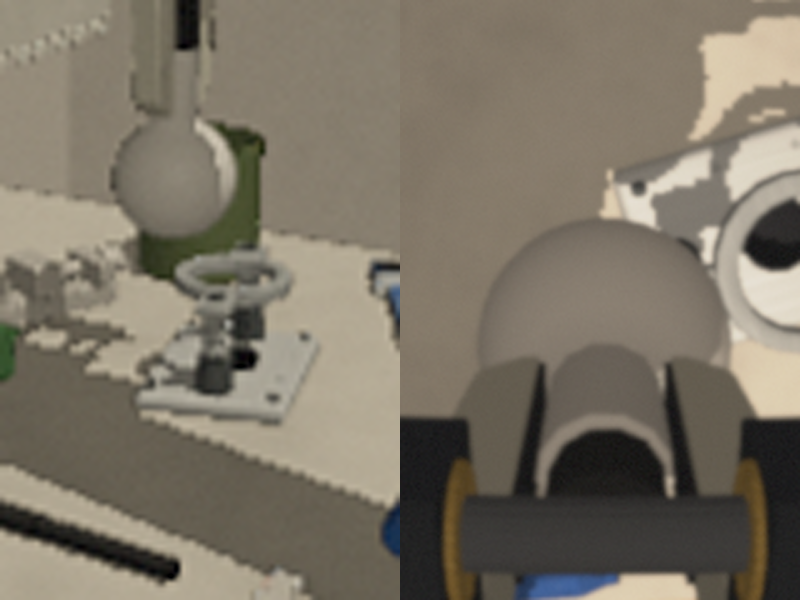

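The flask hangs upright, with the ring to its right. One enlarged crop of the ring will give the final position.

```bash
python3 - <<'E'
import cv2
im=cv2.imread("pics/w5.png");cv2.imwrite("pics/m6.png",cv2.resize(im[150:260,310:440],None,fx=5,fy=5,interpolation=cv2.INTER_CUBIC))
E
```

```text
(no output)
```

View pics/m6.png

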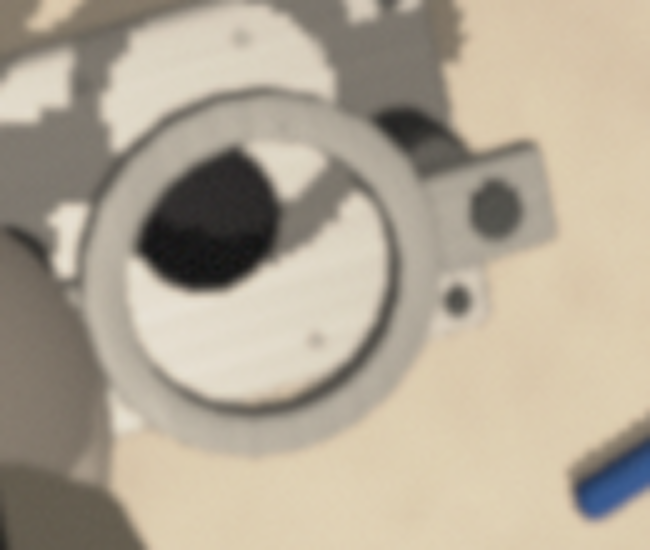

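The ring's outer edge spans (80..440, 88..456) in the crop, so its centre is at wrist pixel (362,204.4).

```bash
python3 - <<'E'
from h import *
c=np.load("w5.npy",allow_pickle=True).item();cs,ct=robot.calibration("scene"),robot.calibration("top")
w=ray(c,(362,204.4),1);print(onz(w,.07),tri([w,ray(ct,(408.5,215.8))]),tri([w,ray(ct,(408.5,215.8)),ray(cs,(331.8,185.8))]))
# flask shadow-free check: globe silhouette centre predicted vs seen
print(robot.state()['tcp_pos'])
E
```

```text
[ 0.50232897 -0.27262175  0.07      ] (array([ 0.4991652 , -0.27566211,  0.05783918]), [np.float64(0.018874062486330286), np.float64(0.018874062486325758)]) (array([ 0.49924041, -0.27455137,  0.06312816]), [np.float64(1.2682119738034636), np.float64(0.8151046330795738), np.float64(0.8408172872022345)])
[ 0.50383681 -0.1995232   0.18609263]
```

```bash
python3 -m pendant '[[1,[-0.2,-2,0],0],[1,[-0.2,-5,0],0],[1,[-0.2,-7.3,0],0],[1,[-0.2,-7.3,-1],0],[1,[-0.2,-7.3,-2],0],[1,[-0.2,-7.3,-3],0],[1,[-0.2,-7.3,-3.5],0],[1,[-0.2,-7.3,-3.5],0],[1,[-0.2,-7.3,-3.5],0],[1,[-0.2,-7.3,-3.5],0]]'
```

```text
time_s: 14.4
tcp_pos: [0.502, -0.2735, 0.1514]
ee_rot: [[0.999, -0.044, 0.0], [-0.044, -0.999, 0.0], [0.0, -0.0, -1.0]]
force: [-0.7, 0.4, -1.8]
finger_gap: 0.278
grip_force: 30.0
```

```bash
python3 -m pendant '[[1,[0,0.05,-0.6],0],[1,[0,0.05,-1.1],0],[1,[0,0.05,-1.6],0],[1,[0,0.05,-1.9],0],[1,[0,0.05,-2.1],0],[1,[0,0.05,-2.1],0],[1,[0,0.05,-2.1],0]]'
```

```text
time_s: 14.98
tcp_pos: [0.5021, -0.2738, 0.1303]
ee_rot: [[0.999, -0.045, 0.001], [-0.045, -0.999, -0.0], [0.001, 0.0, -1.0]]
force: [1.1, -0.7, -1.9]
finger_gap: 0.278
grip_force: 30.0
```

```bash
python3 -m pendant '[[1,[0,0,-0.15],0],[1,[0,0,-0.3],0],[1,[0,0,-0.4],0],[1,[0,0,-0.4],0],[1,[0,0,-0.4],0]]'
```

```text
time_s: 15.4
tcp_pos: [0.5021, -0.2738, 0.1265]
ee_rot: [[0.999, -0.045, 0.001], [-0.045, -0.999, -0.0], [0.001, 0.0, -1.0]]
force: [0.7, -0.8, 4.0]
finger_gap: 0.283
grip_force: 30.0
```

```bash
python3 -m pendant '[[1,[0,0,-0.2],0],[1,[0,0,-0.4],0],[1,[0,0,-0.6],0],[1,[0,0,-0.8],0],[1,[0,0,-1],0],[1,[0,0,-1],0],[1,[0,0,-1],0]]'
```

```text
time_s: 15.98
tcp_pos: [0.5023, -0.2738, 0.1165]
ee_rot: [[0.999, -0.045, 0.001], [-0.045, -0.999, -0.001], [0.001, 0.001, -1.0]]
force: [2.4, -0.5, 9.1]
finger_gap: 0.28
grip_force: 30.0
```

```bash
python3 -m pendant '[[1,[0,0,-0.2],0],[1,[0,0,-0.4],0],[1,[0,0,-0.5],0],[1,[0,0,-0.5],0],[1,[0,0,-0.5],0]]'
```

```text
time_s: 16.4
tcp_pos: [0.5024, -0.2739, 0.1118]
ee_rot: [[0.999, -0.045, 0.001], [-0.045, -0.999, -0.001], [0.002, 0.001, -1.0]]
force: [1.1, -1.1, 11.5]
finger_gap: 0.279
grip_force: 30.0
```

```bash
python3 -m pendant '[[1,[0,0,-0.1],0],[1,[0,0,-0.2],0],[1,[0,0,-0.2],0],[1,[0,0,-0.2],0]]'
```

```text
time_s: 16.73
tcp_pos: [0.5025, -0.2739, 0.1099]
ee_rot: [[0.999, -0.045, 0.002], [-0.045, -0.999, -0.001], [0.002, 0.001, -1.0]]
force: [2.2, -1.3, 11.8]
finger_gap: 0.279
grip_force: 30.0
```

```bash
python3 -m pendant '[[1,[0,0,-0.1],0],[1,[0,0,-0.15],0],[1,[0,0,-0.15],0],[1,[0,0,-0.15],0]]'
```

```text
time_s: 17.07
tcp_pos: [0.5028, -0.274, 0.1094]
ee_rot: [[0.999, -0.045, 0.003], [-0.045, -0.999, -0.001], [0.003, 0.001, -1.0]]
force: [-0.5, 0.4, 22.5]
finger_gap: 0.28
grip_force: 30.0
```

The force jumped from 12 to 22 N and the tool stopped moving, so the ring is at its stop. I'll check in a picture.

```bash
python3 -m pendant '[[1,[0,0,0],0],[1,[0,0,0],0],[1,[0,0,0],0],[1,[0,0,0],0]]'; python3 - <<'E'
from h import *
a=robot.camera("scene");im=robot.camera("wrist")
k=lambda i,x,y,w,h,f:cv2.resize(i[y:y+h,x:x+w],None,fx=f,fy=f,interpolation=cv2.INTER_CUBIC)
cv2.imwrite("pics/m7.png",np.hstack([k(a,290,130,80,120,5),k(im,200,100,160,240,2.5)]))
E
```

```text
time_s: 17.4
tcp_pos: [0.5027, -0.274, 0.1093]
ee_rot: [[0.999, -0.045, 0.003], [-0.045, -0.999, -0.001], [0.003, 0.001, -1.0]]
force: [-0.3, -0.3, 23.3]
finger_gap: 0.276
grip_force: 30.0
```

View pics/m7.png

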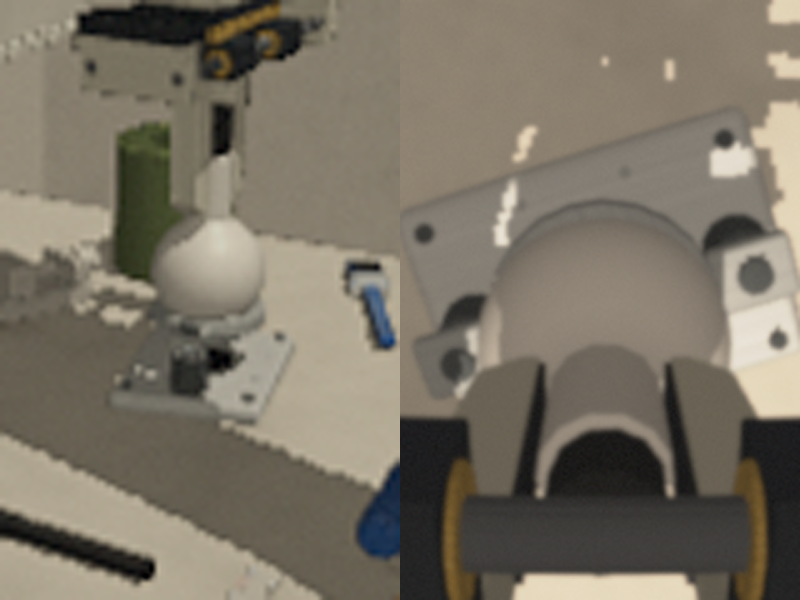

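The flask sits upright and centred in the lowered ring (scene crop (208,270)), still gripped and holding at 23 N.

```bash
python3 -c "
from cell import robot
print(robot.sign_off())"
```

```text
the job is handed in; nothing more can be done
None
```

The flask is closed with the slim stopper, its head on the rim, and is held upright in the cradle, pressed down to the ring's stop at about 23 N; I handed the job in at about 17.5 s of the 54 s. One risk: while I seated the stopper with the closed fingertips, the force briefly reached 46.5 N, above the 40 N limit set for the arm and gripper body.

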